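# Clear the pan and open the spice drawer

## Robot

A 6-joint arm with a two-finger parallel gripper is mounted at the origin on the work surface. World frame = base frame: x ahead of the robot, y to its left, z up, the work surface at z = 0. Lengths are in m, angles in rad, forces in N, time in s.
With the tool pointing down it reaches from about 0.35 to 0.775 m from the base axis. Payload 7.3 kg.
Tool frame: the origin (TCP) lies at the very end of the fingers, on their centre line; the grasp point (between the pads) lies grip_depth behind it (grip_depth is the distance from the TCP to the grasp point, in m); z points along the fingers, y is the line along which they close (so a half turn about z gives the same grasp; the last joint's range is limited). The gripper opens to 92 mm and grips with 3 to 60 N. Pads are 19 mm wide; open, the fingers measure 130 mm over their backs; the gripper's body (75 mm by 190 mm) begins 47 mm behind the grasp point.
Start: joints at [-1.431, 0.342, 1.524, -0, 1.275, -0.146], TCP at [0.148, -0.504, 0.227] pointing down, gripper open.
Joint ranges: [-2.53, 2.53], [-0.77, 2.02], [0.04, 2.7], [-1, 4.14], [0.28, 2.66], [-3.11, 3.11]. Speed limits (rad/s): [2.57, 2.57, 3.14, 3.14, 3.14, 3.14].

## Interface

Orientations are given as a rotation vector (axis times angle).
In Python, from station import state, snapshot, calibration, job_done, grip_depth gives the robot as it stands. The module is installed in compiled form; this text tells all that it offers.
- The arm moves only by the tool drive_tool, never from a script. Its argument "commands" is a list of rows, each a list of 6 numbers: the shift along the tool's x, y, z in m, then the turn, a rotation vector about the tool's x, y, z in degrees. In form: [[tx, ty, tz, wx, wy, wz], ...]. A call has 1 to 8 rows; each row is the pose to reach, as a shift and turn from the pose commanded when the call began, along the tool's axes at that moment; what a row does not reach only later rows make up. A row lasts 1/8 s, in which the tool goes at most 62.5 mm and 10.7 degrees, less where a joint would pass 70% of its speed; a pose out of reach is approached as far as the arm can. A call with a gripper value outside its range is refused whole. "hand" is the opening, from 0 (shut) to 1 (fully open), set as the call begins (left out, the last holds). The fingers move at their own pace and stop on an object; "force" is the grip in N (left out, the last holds). Time passes only in rows, so rows that repeat a pose let the fingers close. It gives the time, the measured TCP pose, the force, the opening and the grip force at its end, in the units of the state.
- state(): the state, without advancing time (a new reading comes with each control period).
- snapshot(name): name is "side" or "top"; returns the picture (420x560x3 uint8, red, green, blue); there is no depth.
- calibration(name): a dict with "camera_matrix" (3x3 intrinsics, pixels), "extrinsics" (4x4, takes a point from camera to world coordinates). Camera axes: x right, y down, z forward; pixel columns grow to the right and rows downward; lengths in m; the calibration is good to about 2 mm. A picture is of the moment at which its call begins. calibration takes no time and is no camera call.
- job_done(): hands the job in; it is judged then, once.
The state is a dict: "t": time; "qpos": joint angles; "dq": joint speeds; "effort": joint torques, N m; "ee_pos": TCP position; "ee_rot": TCP orientation; "contact_force": force on the tool from outside, world axes, zero at the start; "wrist_torque": the same for the moment, N m; "opening": finger opening in m; "finger_force": force on a finger pad.
Only numpy, scipy, OpenCV 4.12 (cv2) and the standard library are available. Lean on these libraries where they do the work, as an engineer would, in place of code of your own. Each camera call takes 0.05 s, during which the arm holds its last target. There are 200 camera calls.

## Task

I need to get at the spices. Lift the small copper pan off the iron stand in front of the spice chest, keep it upright and set it gently, without dropping it, near the middle of the round cork mat; then pull the chest's drawer out by its knob all the way to its stop. The chest is not fixed, so do not drag it along the table, and leave everything else where it is.

Things in the scene. Friction and masses are not known exactly. Their poses are not given: they have to be found in the camera images.
- chest: White spice chest with one drawer, loose on the table (4 to 6 kg; slides bodily when pulled with about 25 to 40 N). Carcass 240 deep (x 0 to 240) x 250 wide (y) x 155 high, under a wooden top, 280 wide. Origin: on the table, middle of the carcass's front. Its own -x axis points out of the drawer front, the way the drawer opens; the shut front is the plane x = 0.
- slab_edge (a point): Middle of the lower front edge of the chest's top: x = -35 in the chest's frame, 155 mm above the table. Here the top ends in a front board 90 mm high (to 245). It stands right over the shut drawer's knob head (x = -35, z = 95), so a vertical tool cannot take it: tilt the tool 25 to 50 degrees, fingers pointing forward and down under this edge, closing sideways.
- drawer (a joint): How far the drawer is pulled out, m: 0 shut, stop at 0.125. It starts shut or slightly ajar. Plain slide, sliding friction about 4 N, stays where it is left; at the stop the resistance rises sharply. The drawer's bottom is 50 mm above the table and passes over the empty stand, but not past the pan.
- knob (a point): Centre of the head of the drawer's round white knob, 95 mm above the table. Head 28 mm diameter x 16 mm thick, its axis along the chest's x; its neck, 14 mm thick, joins it to the drawer front, 35 mm behind this point.
- pan: Small open copper saucepan, 100 mm diameter, 60 high, 0.3 to 0.55 kg, with a straight flat iron handle 16 wide x 8 thick that leaves the wall just under the rim along the pan's own -x axis and rises outward at 20 degrees, ending 165 mm from the pan's centre. Origin: centre of its underside, axis z up. It starts on the stand.
- pan_handle (a point): Point on the centre line of the small pan's handle, 85 mm from the pan's axis along its -x, 65.5 mm above its underside: a good place to grip, closing across the 16 mm width (along the pan's y).
- stand: Round black iron pot stand, 116 mm diameter, 30 mm high, fixed to the table, in front of the drawer. Origin: centre of its underside.
- mat: Round cork mat, 140 mm diameter, 6 mm thick, fixed to the table, to the left or to the right of the stand (a white plate lies on the other side). Origin: centre of its underside.
- plate: White plate, 150 mm diameter, 18 mm high, loose; leave alone. Origin: centre of its underside.
- tall_jar: Glass jar, 60 mm diameter, 85 high, on the table in front of one side of the chest; leave alone. Origin: centre of its underside.
- mill: Dark wooden pepper mill, 50 mm diameter, 130 high, on the table in front of the other side of the chest; leave alone. Origin: centre of its underside.
- jar_a: Small glass jar, 52 mm diameter, 62 high, on top of the chest; leave alone. Origin: centre of its underside.
- jar_b: Another small glass jar, 52 mm diameter, 62 high, on top of the chest; leave alone. Origin: centre of its underside.
- jar_c: Another small glass jar, 52 mm diameter, 62 high, on top of the chest; leave alone. Origin: centre of its underside.
Not all that is in view belongs to the job. What is shaped like the pan but purple is not meant. Several things have the shape of the mat; the one meant has the colours described above.

How it is judged:
By the outcome, as a careful person would: the job done as asked, in the order asked, and still so for the second after the job is handed in, with the robot touching nothing.
It also fails if it takes over 48 s, if anything falls off the work surface, if the arm or the gripper's body presses on something with over 40 N, if the wrist force passes 120 N, or if a joint passes its speed limit or range.

## Working session

There is one attempt and no reset: what is moved stays moved. The work goes in short steps, Python scripts to look and compute and a tool call to move; the robot and the scene stay as the last step left them, time stands still between calls to the robot, and variables do not carry over. Pictures are saved under pics/ and viewed, at most 11 in all, crops included, and the job is handed in when it is done.

Besides the shell and the picture viewer there is one more tool, called after "Call:" as name(argument=value, ...), one argument or row to a line, values as JSON. drive_tool: Moves the arm, as the interface text tells. Its arguments: {"type":"object","properties":{"commands":{"type":"array"},"hand":{"type":"number"},"force":{"type":"number"}},"required":["commands"]}

```bash
mkdir -p pics
cat > h.py <<'E'
import numpy as np, cv2
from scipy.spatial.transform import Rotation as R
from station import state, snapshot, calibration, job_done, grip_depth
def ray(n,uv,z):
    c=calibration(n);K=np.array(c["camera_matrix"]);T=np.array(c["extrinsics"])
    d=T[:3,:3]@np.linalg.solve(K,[uv[0],uv[1],1]);o=T[:3,3]
    return o+d*(z-o[2])/d[2]
def proj(n,p):
    c=calibration(n);K=np.array(c["camera_matrix"]);T=np.linalg.inv(np.array(c["extrinsics"]))
    q=K@(T[:3,:3]@np.array(p)+T[:3,3]);return q[:2]/q[2]
E
python3 - <<'E'
from h import *
print(state(),grip_depth)
for n in("side","top"):
    im=snapshot(n);cv2.imwrite(f"pics/{n}0.png",im[...,::-1]);print(n,np.round(calibration(n)["extrinsics"],3),np.round(calibration(n)["camera_matrix"]))
E
```

```text
{'t': 0.0, 'qpos': array([-1.43099072e+00,  3.42715054e-01,  1.52503705e+00, -2.91143425e-05,
        1.27538799e+00, -1.45982476e-01]), 'dq': array([0.00046244, 0.00130065, 0.00012006, 0.00030739, 0.00092442,
       0.00066229]), 'effort': array([-7.31832642e-04, -4.31250715e+01, -2.44217044e+01,  7.17785186e-02,
        5.59201394e-02, -8.23581058e-05]), 'ee_pos': array([ 0.14796782, -0.50328426,  0.22604195]), 'ee_rot': array([-3.10803991e+00, -4.47181539e-01,  3.62162552e-05]), 'contact_force': array([ 0.17926665, -0.1570494 , -0.23528624]), 'wrist_torque': array([0.02489897, 0.0405447 , 0.04306863]), 'finger_force': 0.0, 'opening': 0.09154555475010823} 0.0188
side [[-0.879 -0.288  0.38   0.219]
 [-0.476  0.548 -0.687  0.68 ]
 [-0.011 -0.785 -0.619  0.704]
 [ 0.     0.     0.     1.   ]] [[413.   0. 278.]
 [  0. 413. 215.]
 [  0.   0.   1.]]
top [[-0.01  -0.996  0.09   0.484]
 [-1.     0.009 -0.005  0.057]
 [ 0.004 -0.09  -0.996  1.169]
 [ 0.     0.     0.     1.   ]] [[460.   0. 281.]
 [  0. 460. 211.]
 [  0.   0.   1.]]
```

View pics/side0.png

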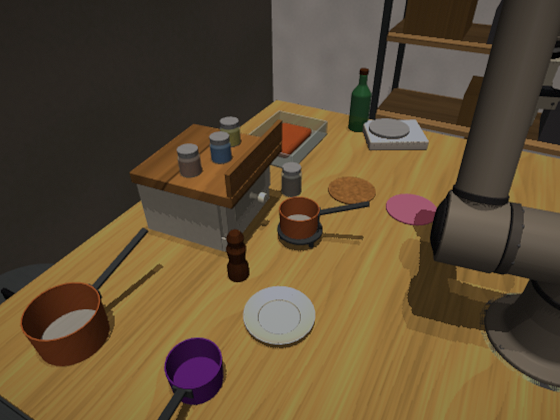

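View pics/top0.png

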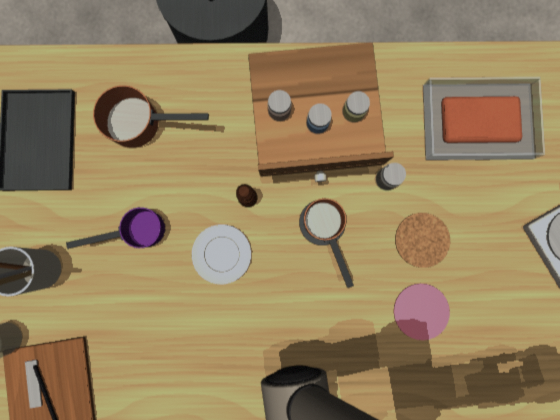

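The top view has the pan rim at about (325,220), with its handle running to (350,285). The knob is at (320,177), the cork mat at (423,240), the plate at (222,254), the mill at (246,195) and the tall jar at (393,175). The side view shows the pan on the stand at (300,215) and the knob at (262,197).

Run:
```python
from h import *
a=cv2.imread("pics/top0.png");b=cv2.imread("pics/side0.png")
c1=cv2.resize(a[130:300,230:430],None,fx=4,fy=4,interpolation=cv2.INTER_CUBIC)[:600]
c2=cv2.resize(b[120:270,200:400],None,fx=4,fy=4,interpolation=cv2.INTER_CUBIC)
cv2.imwrite("pics/c1.png",c1);cv2.imwrite("pics/c2.png",c2)
h=cv2.cvtColor(a,cv2.COLOR_BGR2HSV)
for n,p in dict(mat=(423,240),wood=(423,280),panwall=(308,205),panin=(325,220),handle=(342,265),knob=(320,177),board=(320,160),top=(320,80),stand=(308,236)).items(): print(n,h[p[1],p[0]])
```

```text
mat [ 14 130 159]
wood [ 24  99 177]
panwall [12 82 93]
panin [ 39  18 184]
handle [45  8 62]
knob [107  12 189]
board [ 14 133 146]
top [ 14 132 151]
stand [60  7 76]
```

View pics/c1.png

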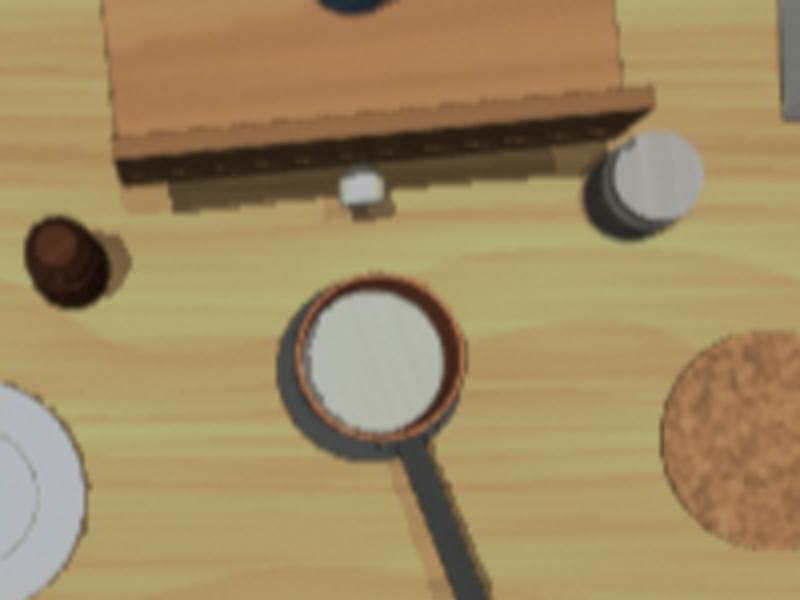

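View pics/c2.png

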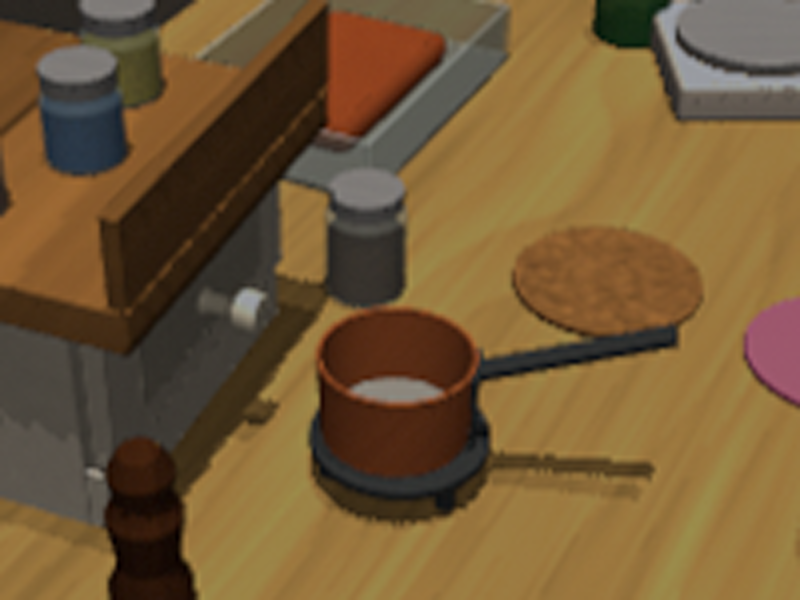

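The enlarged top crop gives the rim outline as x 296–466, y 272–442 in crop pixels, and the knob head as 340–385 × 170–207. The front board's upper front edge runs from (118,160) to (655,105). In the side crop the knob head is centred at (249,309), and the drawer looks shut or slightly ajar. Next I measure these.

```bash
cat > meas.py <<'E'
from h import *
def circ(mask,n,z,near):
    best=None
    for c in cv2.findContours(mask,0,2)[0]:
        if cv2.contourArea(c)<200: continue
        e=cv2.fitEllipse(cv2.convexHull(c)); d=np.hypot(e[0][0]-near[0],e[0][1]-near[1])
        if best is None or d<best[0]: best=(d,c)
    pts=np.array([ray(n,p+0.0,z)[:2] for p in best[1][:,0]],np.float32)
    return cv2.minEnclosingCircle(pts), pts
def tri(p):
    A=[];b=[]
    for n,uv in p.items():
        o=np.array(calibration(n)["extrinsics"])[:3,3];d=ray(n,uv,0)-o;d/=np.linalg.norm(d);M=np.eye(3)-np.outer(d,d);A.append(M);b.append(M@o)
    return np.linalg.lstsq(np.vstack(A),np.hstack(b),rcond=None)[0]
E
python3 - <<'E'
from meas import *
a=cv2.imread("pics/top0.png");h=cv2.cvtColor(a,cv2.COLOR_BGR2HSV)
m=cv2.morphologyEx(((h[...,0]<18)&(h[...,1]>100)&(h[...,2]>80)).astype(np.uint8),cv2.MORPH_OPEN,np.ones((3,3)))
print("mat",circ(m,"top",.006,(423,240))[0])
C=lambda u,v:(230+u/4-.4,130+v/4-.4)
S=lambda u,v:(200+u/4-.4,120+v/4-.4)
rc=ray("top",C(381,357),.09);print("pan rim via px",rc, (ray("top",C(466,357),.09)-ray("top",C(296,357),.09)))
rs=tri(dict(top=C(381,357),side=S(397,356)));print("pan tri",rs)
for uv,z in [((417,450),.09),((473,590),.09+.0)]: print("hdl",ray("top",C(*uv),.09))
hx=ray("top",(342,265),.12)
# handle axis: dark mask below pan
hm=((h[...,1]<60)&(h[...,2]<90)).astype(np.uint8);hm[:,:325]=0;hm[:243]=0;hm[292:]=0;hm[:,360:]=0
pts=np.argwhere(hm)[:,::-1].astype(np.float32)
vx,vy,x0,y0=cv2.fitLine(pts,cv2.DIST_HUBER,0,.01,.01).ravel();print("line",vx,vy,x0,y0,len(pts),pts.min(0),pts.max(0))
L=[(ray("top",(x0,y0),.10)),(ray("side",S(675,335),.12))];print(L)
print("tip tri",tri(dict(top=(x0+vx/vy*(285.5-y0),285.5),side=S(675,337))))
print("knob tri",tri(dict(top=C(362,188),side=S(249,309))))
print("knob head top",ray("top",C(340,188),.1),ray("top",C(385,188),.1),ray("top",C(362,207),.095))
l=ray("top",C(118,160),.245);r=ray("top",C(655,105),.245);print("board up",l,r,np.linalg.norm(l-r),np.degrees(np.arctan2(*(l-r)[:2])))
l2=ray("top",C(125,185),.155);r2=ray("top",C(610,137),.155);print("board low",l2,r2,np.degrees(np.arctan2(*(l2-r2)[:2])))
for n,uv,z in [("mill",C(53,242),.125),("jar",C(658,177),.085)]: print(n,ray("top",uv,z))
E
```

```text
mat ((0.5145359635353088, -0.30308014154434204), 0.07034100592136383)
pan rim via px [ 0.56304507 -0.05007632  0.09      ] [-0.00093635 -0.10009186  0.        ]
pan tri [ 0.56365841 -0.05004347  0.08817403]
hdl [ 0.50822124 -0.07018447  0.09      ]
hdl [ 0.42660333 -0.10116818  0.09      ]
line 0.38464615 0.9230641 341.3012 264.14432 298 [325. 243.] [352. 286.]
[array([ 0.45697397, -0.08522848,  0.1       ]), array([ 0.41016139, -0.1065549 ,  0.12      ])]
tip tri [ 0.40913633 -0.10145061  0.1222567 ]
knob tri [ 0.66276256 -0.03985834  0.09712   ]
knob head top [ 0.66215503 -0.02678042  0.1       ] [ 0.6619167  -0.05324866  0.1       ] [ 0.65153345 -0.03997601  0.095     ]
board up [0.65345821 0.09729185 0.245     ] [ 0.67944216 -0.17704     0.245     ] 0.2755596635413864 -5.410754788737245
board low [0.65577915 0.09740185 0.155     ] [ 0.68049219 -0.17403948  0.155     ] -5.202080990215033
mill [0.62823252 0.13998697 0.125     ]
jar [ 0.66957788 -0.21793793  0.085     ]
```

```bash
cat >> h.py <<'E'
def tool(yaw,tilt=0):
    # tool x forward at yaw, z down; tilt (deg) swings the fingers forward
    c=np.radians(yaw);f=np.array([np.cos(c),np.sin(c),0]);y=np.array([np.sin(c),-np.cos(c),0]);t=np.radians(tilt)
    z=np.sin(t)*f-np.cos(t)*np.array([0,0,1]);return R.from_matrix(np.column_stack([np.cross(y,z),y,z]))
def go(grasp,yaw,tilt=0):
    s=state();r=R.from_rotvec(s["ee_rot"]);g=tool(yaw,tilt);p=np.array(grasp)+g.as_matrix()[:,2]*grip_depth
    print("shift mm",np.round(r.inv().apply(p-s["ee_pos"])*1000,1),"turn",np.round((r.inv()*g).as_rotvec(degrees=True),2),"pos",np.round(s["ee_pos"],4),"t",s["t"],"F",np.round(s["contact_force"],1))
E
python3 -c "
from h import *
u=np.radians(18.5);g=np.array([.5632,-.05])-.075*np.array([np.cos(u),np.sin(u)]);print(g)
go([*g,.205],18.5);go([*g,.092],18.5)"
```

```text
[ 0.49207573 -0.07379785]
shift mm [ 451.2 -315.    40.4] turn [-0.08 -0.01 -2.12] pos [ 0.148  -0.5033  0.2261] t 0.1 F [-0.8  0.1 -0.2]
shift mm [ 451.2 -314.9  153.4] turn [-0.08 -0.01 -2.12] pos [ 0.148  -0.5033  0.2261] t 0.1 F [-0.8  0.1 -0.2]
```

Call:
drive_tool(
  commands=[
    [0.451,-0.315,0.04,0,0,-2.1],
    [0.451,-0.315,0.04,0,0,-2.1],
    [0.451,-0.315,0.04,0,0,-2.1],
    [0.451,-0.315,0.04,0,0,-2.1],
    [0.451,-0.315,0.04,0,0,-2.1],
    [0.451,-0.315,0.04,0,0,-2.1],
    [0.451,-0.315,0.04,0,0,-2.1],
    [0.451,-0.315,0.04,0,0,-2.1],
  ],
  hand=1,
)

```text
t: 1.1
ee_pos: [0.4607, -0.1127, 0.1902]
ee_rot: [3.101, 0.504, -0.0]
contact_force: [1.0, -1.4, -0.2]
opening: 0.0918
finger_force: 0.0
```

Call:
drive_tool(
  commands=[
    [0.041,-0.027,0.0,0,0,0],
    [0.041,-0.027,0.0,0,0,0],
    [0.041,-0.027,0.0,0,0,0],
  ],
)

```text
t: 1.48
ee_pos: [0.4896, -0.076, 0.19]
ee_rot: [-3.101, -0.505, 0.002]
contact_force: [-0.4, -0.8, 0.7]
opening: 0.0919
finger_force: 0.0
```

```bash
python3 -c "
from h import *
g=[.4921,-.0738]
go([*g,.205],18.5);go([*g,.092],18.5)
im=snapshot('top');cv2.imwrite('pics/t1.png',im[100:320,200:460,::-1])"
```

```text
shift mm [ 3.1 -1.3  3.8] turn [-0.01  0.07  0.02] pos [ 0.4896 -0.076   0.19  ] t 1.475 F [-0.4 -0.8  0.7]
shift mm [  3.2  -1.2 116.8] turn [-0.01  0.07  0.02] pos [ 0.4896 -0.076   0.19  ] t 1.475 F [-0.4 -0.8  0.7]
```

Call:
drive_tool(
  commands=[
    [0.002,-0.001,0.04,0,0,0],
    [0.002,-0.001,0.08,0,0,0],
    [0.002,-0.001,0.117,0,0,0],
    [0.002,-0.001,0.117,0,0,0],
  ],
)

```text
t: 2.02
ee_pos: [0.4893, -0.075, 0.0716]
ee_rot: [-3.099, -0.5, 0.008]
contact_force: [-0.1, -0.2, 1.9]
opening: 0.092
finger_force: 0.0
```

```bash
python3 -c "
from h import *
go([.4921,-.0738,.092],18.5)
im=snapshot('side');cv2.imwrite('pics/s1.png',cv2.resize(im[120:270,200:400,::-1],None,fx=3,fy=3))"
```

```text
shift mm [ 3.  -0.3 -1.6] turn [-0.18  0.28 -0.15] pos [ 0.4893 -0.075   0.0716] t 2.025 F [-0.1 -0.2  1.9]
```

View pics/s1.png

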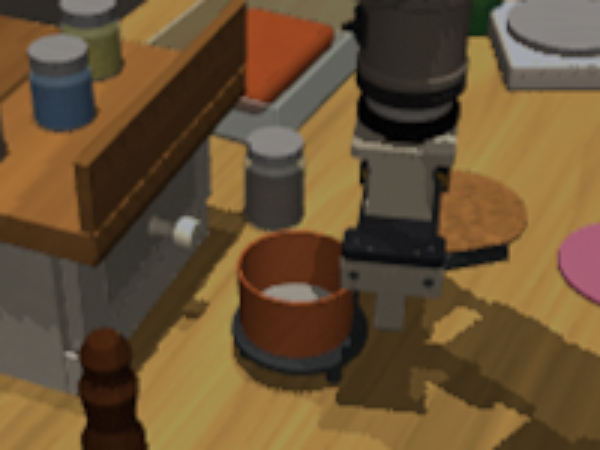

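The gripper straddles the handle at about (390,290), clear of the pan. Closing now.

Call:
drive_tool(
  commands=[
    [0.002,0,-0.001,0,0,0],
    [0.002,0,-0.001,0,0,0],
    [0.002,0,-0.001,0,0,0],
    [0.002,0,-0.001,0,0,0],
    [0.002,0,-0.001,0,0,0],
    [0.002,0,-0.001,0,0,0],
  ],
  hand=0,
  force=60,
)

```text
t: 2.82
ee_pos: [0.4936, -0.0736, 0.0744]
ee_rot: [3.101, 0.504, -0.0]
contact_force: [-0.3, -0.5, 0.5]
opening: 0.0365
finger_force: 0.0
```

Call:
drive_tool(
  commands=[
    [0,0,0,0,0,0],
    [0,0,0,0,0,0],
    [0,0,0,0,0,0],
    [0,0,0,0,0,0],
    [0,0,0,0,0,0],
  ],
)

```text
t: 3.45
ee_pos: [0.4934, -0.0736, 0.0744]
ee_rot: [-3.101, -0.504, 0.001]
contact_force: [-0.4, 0.7, -0.6]
opening: 0.015
finger_force: 60.0
```

Call:
drive_tool(
  commands=[
    [0,0,-0.003,0,0,0],
    [0,0,-0.008,0,0,0],
    [0,0,-0.015,0,0,0],
    [0,0,-0.015,0,0,0],
  ],
)

```text
t: 3.95
ee_pos: [0.4941, -0.0739, 0.0902]
ee_rot: [3.1, 0.504, 0.002]
contact_force: [-0.1, -0.4, -2.3]
opening: 0.0152
finger_force: 60.0
```

```bash
python3 -c "
from h import *
s=state();print(s['contact_force'],s['opening'],s['finger_force'],s['wrist_torque'])
im=snapshot('side');cv2.imwrite('pics/s2.png',cv2.resize(im[120:270,200:400,::-1],None,fx=3,fy=3))"
```

```text
[-0.07808123 -0.42165252 -2.2989695 ] 0.015247876774560477 59.989378452301025 [-0.02163602  0.16510106  0.00279939]
```

View pics/s2.png

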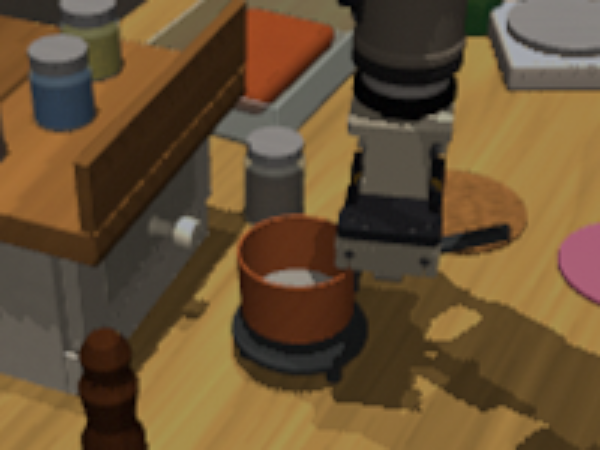

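The pan has risen clear of the stand at (300,340) and looks level. Lift further and check.

Call:
drive_tool(
  commands=[
    [0,0,-0.02,0,0,0],
    [0,0,-0.045,0,0,0],
    [0,0,-0.045,0,0,0],
  ],
)

```text
t: 4.38
ee_pos: [0.4947, -0.074, 0.1357]
ee_rot: [3.099, 0.504, 0.005]
contact_force: [0.3, -0.3, -3.2]
opening: 0.0153
finger_force: 60.0
```

```bash
python3 -c "
from h import *
s=state();print(s['contact_force'],s['opening'],s['finger_force'],s['wrist_torque'])
im=snapshot('side');cv2.imwrite('pics/s3.png',cv2.resize(im[90:270,200:400,::-1],None,fx=3,fy=3))"
```

```text
[ 0.26096534 -0.28458341 -3.18061794] 0.015273165183672334 59.989603757858276 [-0.03916836  0.11176685  0.03232468]
```

View pics/s3.png

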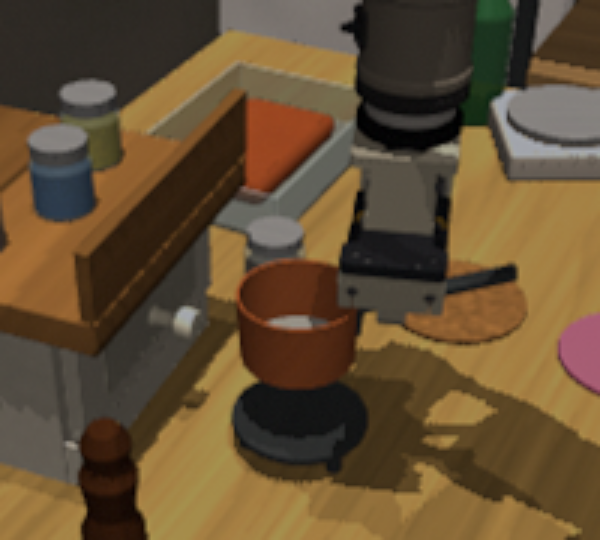

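The pan hangs level over the stand, its rim at (295,290). Carry it to the mat.

Call:
drive_tool(
  commands=[
    [-0.01,0.017,0,0,0,0],
    [-0.028,0.049,0,0,0,0],
    [-0.05,0.088,0,0,0,0],
    [-0.073,0.128,0,0,0,0],
    [-0.096,0.168,0,0,0,0],
    [-0.113,0.198,0.005,0,0,0],
    [-0.124,0.218,0.01,0,0,0],
    [-0.128,0.224,0.011,0,0,0],
  ],
)

```text
t: 5.42
ee_pos: [0.4425, -0.3271, 0.1221]
ee_rot: [-3.099, -0.502, 0.002]
contact_force: [0.6, 0.4, -3.8]
opening: 0.0148
finger_force: 60.0
```

Call:
drive_tool(
  commands=[
    [0,0,0.015,0,0,0],
    [0,0,0.035,0,0,0],
    [0,0,0.05,0,0,0],
    [0,0,0.055,0,0,0],
    [0,0,0.055,0,0,0],
  ],
)

```text
t: 6.05
ee_pos: [0.4433, -0.3263, 0.0683]
ee_rot: [-3.1, -0.505, 0.0]
contact_force: [0.6, -0.4, -3.7]
opening: 0.0152
finger_force: 60.0
```

```bash
python3 -c "
from meas import *
s=state();print(s['ee_pos'],s['contact_force'])
im=snapshot('side');cv2.imwrite('pics/s4.png',cv2.resize(im[130:270,250:450,::-1],None,fx=4,fy=4))"
```

```text
[ 0.44332102 -0.32630366  0.06826286] [ 0.59696639 -0.4376325  -3.68019385]
```

View pics/s4.png

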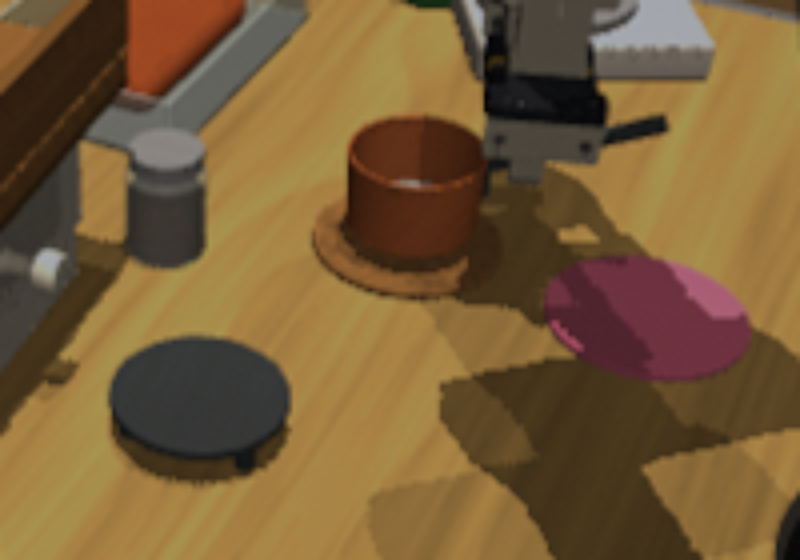

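The pan hangs level about 15–18 mm over the cork mat, with the mat rim at (315–500, 240–295). Lower it slowly.

Call:
drive_tool(
  commands=[
    [0,0,0.005,0,0,0],
    [0,0,0.009,0,0,0],
    [0,0,0.012,0,0,0],
    [0,0,0.013,0,0,0],
    [0,0,0.014,0,0,0],
    [0,0,0.014,0,0,0],
  ],
)

```text
t: 6.85
ee_pos: [0.4432, -0.3267, 0.0545]
ee_rot: [3.101, 0.504, 0.0]
contact_force: [-0.8, 0.8, -2.4]
opening: 0.015
finger_force: 60.0
```

Call:
drive_tool(
  commands=[
    [0,0,0.001,0,0,0],
    [0,0,0.002,0,0,0],
    [0,0,0.003,0,0,0],
    [0,0,0.003,0,0,0],
  ],
)

```text
t: 7.35
ee_pos: [0.4432, -0.3268, 0.0515]
ee_rot: [3.101, 0.504, 0.0]
contact_force: [0.2, 0.0, -1.6]
opening: 0.0152
finger_force: 60.0
```

Call:
drive_tool(
  commands=[
    [0,0,0.0007,0,0,0],
    [0,0,0.0014,0,0,0],
    [0,0,0.002,0,0,0],
    [0,0,0.002,0,0,0],
  ],
)

```text
t: 7.85
ee_pos: [0.4431, -0.3269, 0.0504]
ee_rot: [3.1, 0.504, 0.0]
contact_force: [-4.2, 1.0, 6.6]
opening: 0.0155
finger_force: 60.0
```

Call:
drive_tool(
  commands=[
    [0,0,-0.0005,0,0,0],
    [0,0,-0.0005,0,0,0],
  ],
  force=10,
)

```text
t: 8.1
ee_pos: [0.4432, -0.3267, 0.0502]
ee_rot: [3.101, 0.504, 0.0]
contact_force: [-3.0, 1.8, 2.3]
opening: 0.0161
finger_force: 10.0
```

Call:
drive_tool(
  commands=[
    [0,0,0,0,0,0],
    [0,0,0,0,0,0],
    [0,0,0,0,0,0],
    [0,0,0,0,0,0],
    [0,0,0,0,0,0],
    [0,0,0,0,0,0],
  ],
  hand=0.7,
)

```text
t: 8.85
ee_pos: [0.4432, -0.3267, 0.05]
ee_rot: [3.101, 0.504, 0.0]
contact_force: [-1.0, -0.7, 0.0]
opening: 0.0638
finger_force: 0.0
```

Call:
drive_tool(
  commands=[
    [0,0,-0.02,0,0,0],
    [0,0,-0.06,0,0,0],
    [0,0,-0.1,0,0,0],
    [0,0,-0.13,0,0,0],
    [0,0,-0.13,0,0,0],
  ],
)

```text
t: 9.48
ee_pos: [0.4442, -0.3276, 0.1825]
ee_rot: [3.096, 0.504, 0.005]
contact_force: [-0.3, 0.0, -0.8]
opening: 0.0645
finger_force: 0.0
```

```bash
python3 -c "
from h import *
s=state();print(s['ee_pos'],s['opening'],s['contact_force'])
# knob approach: chest yaw 5.3, tilt 47; knob (.662,-.0395,.095)
f=np.array([np.cos(np.radians(5.3)),np.sin(np.radians(5.3)),0]);k=np.array([.6625,-.0397,.095])
z=tool(5.3,47).as_matrix()[:,2]
print('pre',k-z*.10);go(k-z*.10,5.3,47);go(k-z*.10+[-.10,-.05,.08],5.3,47)"
```

```text
[ 0.4441591  -0.32760196  0.18245739] 0.06454965032562195 [-0.25316015  0.02643748 -0.75581937]
pre [ 0.58967731 -0.04645556  0.16319984]
shift mm [ 240.4 -217.5   31.6] turn [-5.16 46.61 12.53] pos [ 0.4442 -0.3276  0.1825] t 9.475 F [-0.3  0.  -0.8]
shift mm [ 129.9 -201.4  -48.6] turn [-5.16 46.61 12.53] pos [ 0.4442 -0.3276  0.1825] t 9.475 F [-0.3  0.  -0.8]
```

Call:
drive_tool(
  commands=[
    [0.02,-0.03,-0.01,-0.6,5.8,1.6],
    [0.04,-0.065,-0.02,-1.5,13,3.5],
    [0.065,-0.1,-0.03,-2.5,22,6],
    [0.09,-0.14,-0.04,-3.6,31,8.5],
    [0.115,-0.18,-0.049,-4.5,40,11],
    [0.13,-0.201,-0.049,-5.2,46.6,12.5],
    [0.13,-0.201,-0.049,-5.2,46.6,12.5],
    [0.13,-0.201,-0.049,-5.2,46.6,12.5],
  ],
)

```text
t: 10.48
ee_pos: [0.5019, -0.0941, 0.2276]
ee_rot: [-2.845, -0.129, -1.226]
contact_force: [-0.1, -0.1, 0.7]
opening: 0.0641
finger_force: 0.0
```

```bash
python3 -c "
from h import *
for n in ('top','side'):
    im=snapshot(n);cv2.imwrite('pics/%s5.png'%n,im[...,::-1])
a=cv2.imread('pics/top5.png');b=cv2.imread('pics/side5.png')
f=lambda i:cv2.resize(i,(400,600),interpolation=cv2.INTER_CUBIC)
cv2.imwrite('pics/p5.png',np.hstack([f(a[150:300,360:460]),f(b[150:300,220:320])]))
go([.5897,-.0465,.1632],5.3,47)"
```

```text
shift mm [ 14.9 -40.1 130. ] turn [-0.13  0.28 -0.14] pos [ 0.5027 -0.0951  0.2285] t 10.575 F [ 0.4  0.3 -0.4]
```

View pics/p5.png

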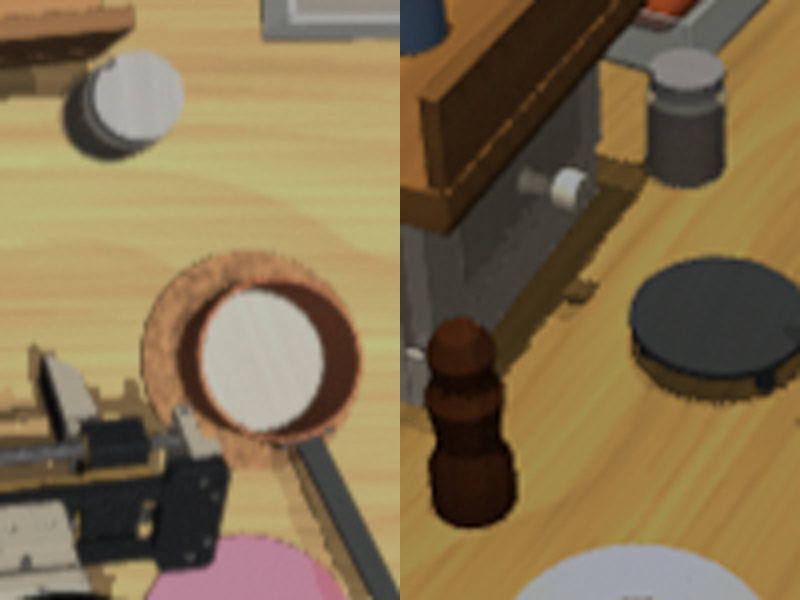

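The pan sits flat on the mat: rim centre at crop (270,362), mat outline around it. The knob head is at crop (572,188), unobstructed.

```bash
python3 -c "
from meas import *
print('pan',ray('top',(360+270/4-.4,150+362/4-.4),.066))
for u in (569,575): print('knob',ray('side',(220+(u-400)/4-.4,150+188/4-.4),.095))
for x in (.660,.6625,.665): print(x,proj('side',[x,-.0397,.095]),proj('top',[x,-.0397,.095]))
"
```

```text
pan [ 0.51140368 -0.29686667  0.066     ]
knob [ 0.66511912 -0.04321562  0.095     ]
knob [ 0.66175821 -0.04497357  0.095     ]
0.66 [262.90454565 197.87437446] [319.92148778 177.80310943]
0.6625 [262.04571731 197.60438279] [319.90329965 176.7564315 ]
0.665 [261.18845579 197.33488368] [319.8851191  175.71018903]
```

Call:
drive_tool(
  commands=[
    [0.004,-0.012,0.035,0,0,0],
    [0.008,-0.024,0.07,0,0,0],
    [0.012,-0.036,0.1,0,0,0],
    [0.015,-0.04,0.13,0,0,0],
    [0.015,-0.04,0.13,0,0,0],
    [0.015,-0.04,0.13,0,0,0],
  ],
  hand=0.7,
)

```text
t: 11.32
ee_pos: [0.6034, -0.0454, 0.151]
ee_rot: [-2.845, -0.13, -1.23]
contact_force: [-0.3, 0.2, 0.2]
opening: 0.064
finger_force: 0.0
```

```bash
python3 -c "
from h import *
go([.6625,-.040,.095],5.3,47)"
```

```text
shift mm [-1.000e-01  4.000e-01  1.004e+02] turn [-0.13  0.23 -0.13] pos [ 0.6034 -0.0454  0.151 ] t 11.325 F [-0.3  0.2  0.2]
```

Call:
drive_tool(
  commands=[
    [0,0,0.02,0,0,0],
    [0,0,0.04,0,0,0],
    [0,0,0.06,0,0,0],
    [0,0,0.075,0,0,0],
    [0,0,0.085,0,0,0],
    [0,0,0.085,0,0,0],
  ],
)

```text
t: 12.08
ee_pos: [0.6653, -0.0395, 0.093]
ee_rot: [-2.845, -0.129, -1.231]
contact_force: [-0.2, -0.3, 1.1]
opening: 0.0644
finger_force: 0.0
```

Call:
drive_tool(
  commands=[
    [0,0,0.005,0,0,0],
    [0,0,0.01,0,0,0],
    [0,0,0.013,0,0,0],
    [0,0,0.013,0,0,0],
  ],
)

```text
t: 12.58
ee_pos: [0.6748, -0.0381, 0.0837]
ee_rot: [-2.844, -0.13, -1.23]
contact_force: [0.4, -0.3, -0.6]
opening: 0.0645
finger_force: 0.0
```

```bash
python3 -c "
from h import *
go([.6625,-.040,.095],5.3,47)
a=snapshot('top');b=snapshot('side')
f=lambda i:cv2.resize(np.ascontiguousarray(i[...,::-1]),(400,600),interpolation=cv2.INTER_CUBIC)
cv2.imwrite('pics/p6.png',np.hstack([f(a[110:260,270:370]),f(b[110:260,210:310])]))"
```

```text
shift mm [-0.2  0.7  2. ] turn [-0.14  0.22 -0.12] pos [ 0.6748 -0.0381  0.0837] t 12.575 F [ 0.4 -0.3 -0.6]
```

View pics/p6.png

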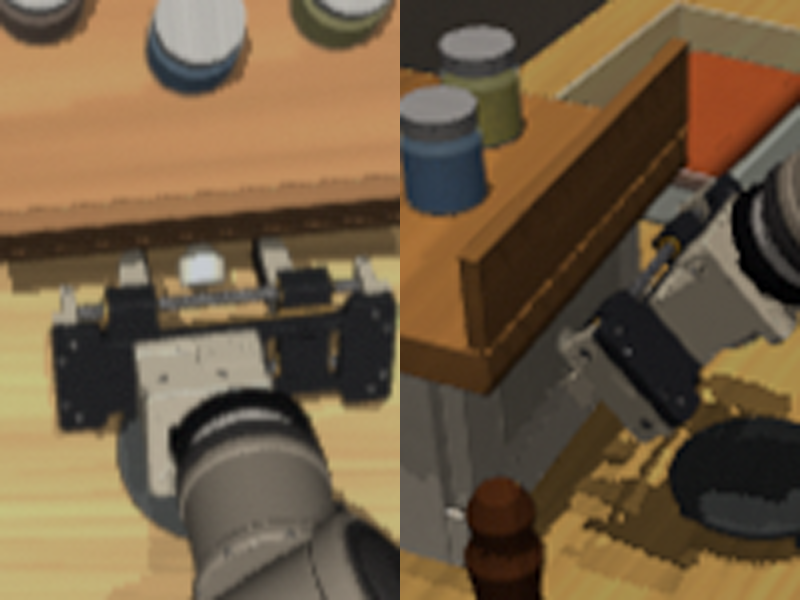

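In the top view the knob at (203,267) sits midway between the fingers at (133,265) and (270,265). Close on it.

Call:
drive_tool(
  commands=[
    [0,0.0005,0.002,0,0,0],
    [0,0.0005,0.002,0,0,0],
    [0,0.0005,0.002,0,0,0],
    [0,0.0005,0.002,0,0,0],
    [0,0.0005,0.002,0,0,0],
    [0,0.0005,0.002,0,0,0],
    [0,0.0005,0.002,0,0,0],
  ],
  hand=0,
  force=30,
)

```text
t: 13.55
ee_pos: [0.6761, -0.0376, 0.0825]
ee_rot: [-2.843, -0.132, -1.23]
contact_force: [-0.1, 5.1, 0.5]
opening: 0.0267
finger_force: 30.0
```

```bash
python3 -c "
from h import *
s=state();r=R.from_rotvec(s['ee_rot']);u=np.radians(5.3)
d=np.array([-np.cos(u),-np.sin(u),0]);print(s['opening'],s['finger_force'],s['contact_force'],s['ee_pos'],'per100mm pull',r.inv().apply(d)*100)"
```

```text
0.02673111846273316 30.000038780272007 [-0.09177973  5.09109857  0.51106376] [ 0.67610066 -0.03761215  0.08252397] per100mm pull [-68.44817507  -0.19019329 -72.90275136]
```

Call:
drive_tool(
  commands=[
    [-0.0014,-0.0003,-0.0015,0,0,0],
    [-0.0034,-0.0005,-0.0036,0,0,0],
    [-0.0068,-0.0006,-0.0073,0,0,0],
    [-0.0103,-0.0006,-0.0109,0,0,0],
    [-0.0137,-0.0006,-0.0146,0,0,0],
  ],
)

```text
t: 14.18
ee_pos: [0.6565, -0.0394, 0.0826]
ee_rot: [-2.844, -0.131, -1.231]
contact_force: [3.8, 4.4, -3.3]
opening: 0.0267
finger_force: 30.0
```

Call:
drive_tool(
  commands=[
    [-0.0068,-0.0002,-0.0073,0,0,0],
    [-0.0137,-0.0004,-0.0146,0,0,0],
    [-0.0205,-0.0006,-0.0219,0,0,0],
    [-0.0274,-0.0008,-0.0292,0,0,0],
    [-0.0342,-0.001,-0.0365,0,0,0],
    [-0.0411,-0.001,-0.0437,0,0,0],
    [-0.0479,-0.001,-0.051,0,0,0],
    [-0.0513,-0.001,-0.0547,0,0,0],
  ],
)

```text
t: 15.18
ee_pos: [0.5808, -0.046, 0.0825]
ee_rot: [-2.845, -0.129, -1.23]
contact_force: [3.5, 1.0, -4.8]
opening: 0.0268
finger_force: 30.0
```

Call:
drive_tool(
  commands=[
    [-0.0034,0,-0.0036,0,0,0],
    [-0.0068,0,-0.0073,0,0,0],
    [-0.0089,0,-0.0095,0,0,0],
    [-0.0103,0,-0.0109,0,0,0],
    [-0.011,0,-0.0117,0,0,0],
    [-0.011,0,-0.0117,0,0,0],
  ],
)

```text
t: 15.92
ee_pos: [0.5653, -0.0474, 0.0826]
ee_rot: [-2.845, -0.13, -1.23]
contact_force: [1.2, -2.2, -2.5]
opening: 0.0265
finger_force: 30.0
```

Call:
drive_tool(
  commands=[
    [-0.0007,0,-0.0007,0,0,0],
    [-0.0014,0,-0.0015,0,0,0],
    [-0.0021,0,-0.0022,0,0,0],
  ],
)

```text
t: 16.3
ee_pos: [0.5624, -0.0476, 0.0826]
ee_rot: [-2.845, -0.13, -1.23]
contact_force: [3.6, 0.1, -4.1]
opening: 0.0268
finger_force: 30.0
```

Call:
drive_tool(
  commands=[
    [-0.0007,0,-0.0007,0,0,0],
    [-0.0014,0,-0.0015,0,0,0],
    [-0.0021,0,-0.0022,0,0,0],
  ],
)

```text
t: 16.68
ee_pos: [0.5594, -0.0479, 0.0826]
ee_rot: [-2.844, -0.13, -1.23]
contact_force: [4.2, -0.5, -4.6]
opening: 0.0264
finger_force: 30.0
```

Call:
drive_tool(
  commands=[
    [-0.0007,0,-0.0007,0,0,0],
    [-0.0014,0,-0.0015,0,0,0],
  ],
)

```text
t: 16.92
ee_pos: [0.5573, -0.048, 0.0826]
ee_rot: [-2.844, -0.13, -1.23]
contact_force: [3.9, -1.0, -5.3]
opening: 0.0266
finger_force: 30.0
```

Call:
drive_tool(
  commands=[
    [-0.0007,0,-0.0007,0,0,0],
    [-0.0014,0,-0.0015,0,0,0],
  ],
)

```text
t: 17.18
ee_pos: [0.5569, -0.0481, 0.0828]
ee_rot: [-2.843, -0.132, -1.233]
contact_force: [25.3, 5.4, -21.8]
opening: 0.0264
finger_force: 30.0
```

Call:
drive_tool(
  commands=[
    [0.0008,0,0.0008,0,0,0],
    [0.0008,0,0.0008,0,0,0],
  ],
)

```text
t: 17.42
ee_pos: [0.557, -0.0481, 0.0826]
ee_rot: [-2.844, -0.131, -1.231]
contact_force: [8.7, 0.4, -8.7]
opening: 0.0265
finger_force: 30.0
```

Call:
drive_tool(
  commands=[
    [0.0002,0,0.0002,0,0,0],
    [0.0002,0,0.0002,0,0,0],
    [0.0002,0,0.0002,0,0,0],
    [0.0002,0,0.0002,0,0,0],
    [0.0002,0,0.0002,0,0,0],
  ],
  hand=0.7,
)

```text
t: 18.05
ee_pos: [0.5567, -0.0481, 0.0827]
ee_rot: [-2.844, -0.13, -1.23]
contact_force: [-0.3, 0.1, 0.3]
opening: 0.0635
finger_force: 0.0
```

Call:
drive_tool(
  commands=[
    [0,0,-0.01,0,0,0],
    [0,0,-0.03,0,0,0],
    [0,0,-0.06,0,0,0],
    [0,0,-0.1,0,0,0],
    [0,0,-0.14,0,0,0],
    [0,0,-0.14,0,0,0],
  ],
)

```text
t: 18.8
ee_pos: [0.4541, -0.0583, 0.1804]
ee_rot: [-2.846, -0.131, -1.236]
contact_force: [0.1, -0.2, 0.1]
opening: 0.0645
finger_force: 0.0
```

```bash
python3 -c "
from h import *
s=state();print(s['ee_pos'],s['contact_force'],s['opening'])
a=snapshot('top');b=snapshot('side');cv2.imwrite('pics/top7.png',a[...,::-1]);cv2.imwrite('pics/side7.png',b[...,::-1])
cv2.imwrite('pics/p7.png',np.hstack([cv2.resize(np.ascontiguousarray(a[30:330,200:460,::-1]),(400,460)),cv2.resize(np.ascontiguousarray(b[100:330,130:430,::-1]),(400,460))]))
for n in('top','side'):
    o=cv2.imread(f'pics/{n}0.png').astype(int);w=cv2.imread(f'pics/{n}7.png').astype(int);d=np.abs(o-w).max(2)
    # chest top region shift
    r=(slice(45,165),slice(245,390)) if n=='top' else (slice(115,205),slice(135,265))
    print(n,(d[r]>25).sum(), cv2.phaseCorrelate(o[r].mean(2),w[r].mean(2)))"
```

```text
[ 0.45405569 -0.05827418  0.18036014] [ 0.14981206 -0.1928896   0.07966833] 0.06454417387528945
top 0 ((-0.0031818749060334994, 0.006859108807717007), 0.9976082626681539)
side 137 ((0.6356126439853682, -0.05956661563108412), 0.7572325540881074)
```

View pics/p7.png

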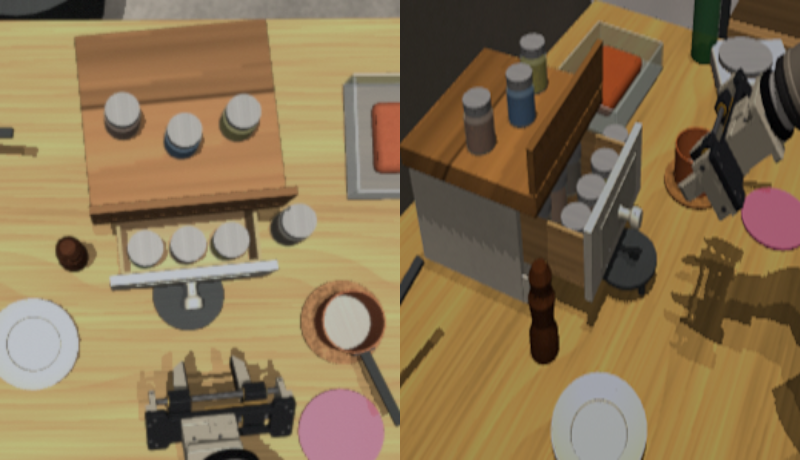

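The drawer is fully out, with its front at (195,275) in the top view. The pan is on the mat at (345,322), the chest hasn't moved (0.00 px shift), and the jars, mill and plate are in place. The arm is clear.

```bash
python3 -c "
from station import job_done
print(job_done())"
```

```text
the job is handed in; nothing more can be done
None
```

The copper pan is upright on the cork mat, about 7 mm from its centre. The drawer is out to its stop, the chest and everything else stayed where they were, and I handed the job in at about 19 s.

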